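# Close the board test press

### The job

A circuit board already lies on the pin nest of the lever press. With your fingertips, push the nest carriage by its front plate fully home under the press head, and only then push the red-gripped lever forward and all the way down until it goes over centre and stays down on its stop by itself, so that the press holds the board on the test pins. Do not touch the board, and leave the small things standing round the press where they are.

Things in the scene. Friction and masses are not known exactly. Their poses are not given: they have to be found in the camera images.
- press: bench test press, fixed: aluminium base 184 x 142 mm, grey back plate, blue head. Origin at the base's underside on the table, below the ram; its -x is the front where the carriage comes out, y its left, z up. In this frame the head spans x -0.036 to 0.058, y -0.042 to 0.042, z 0.147 to 0.207; the back plate x 0.056 to 0.072, up to z 0.21. A black presser under the head goes down with the lever
- carriage (a joint): how far the nest carriage is out of the press, in m: 0 = fully home against its end stop, up to 0.06 out along the press's -x. Slides on rails against about 2 N of friction and stays where it is left
- push_face (a point): centre of the front face of the carriage's upright push plate (face with a black pad, 100 mm wide along the press's y, 52 mm tall from z 0.032 to 0.084, 8 mm thick); the face looks along the press's -x. It moves with the carriage; with the carriage home it lies at press x -0.122, y 0, z 0.058
- lever (a joint): lever angle, rad: 0 = up, 68 degrees above level, leaning to the press's -x; 1.13 = down on its stop, pointing to -x, 3 degrees above level. A spring takes up to about 5 N at the grip along its arc and lifts it again if let go early; beyond 1.0 (over centre) it holds the lever down. Push from behind (the +x side), forward along the arc, on top only later: straight down on the raised grip it jams
- lever_grip (a point): centre of the lever's red cross grip, a round bar 20 mm thick and 64 mm long over its round ends, parallel to the press's y, on the end of an 11 mm steel rod 125 mm from the pivot; moves with the lever
- lever_pivot (a point): pivot of the lever, on the right (-y) side of the head at press x 0, y -0.053, z 0.180; the axis is parallel to the press's y
- board: green circuit board 56 x 88 x 2 mm on its brown nest on the carriage, 0.06 m above the table; fixed on its nest; origin at the centre of its underside. Not to be touched with the fingers
- loupe: bystander, loose: black eye loupe standing on its skirt, 38 mm across, 36 mm tall; origin at the centre of its underside
- pass_stamp: bystander, loose: black round hand stamp standing upright, 24 mm across, 60 mm tall; origin at the centre of its underside
- solder_spool: bystander, loose: small reel of solder with blue flanges, about 56 mm across (83 mm with its loose wire end), 40 mm tall; origin at the centre of its underside

How it is judged:
By the outcome, as a careful person would: the job done as asked, in the order asked, and still so for the second after the job is handed in, with the robot touching nothing.
It also fails if it takes over 48 s, if anything falls off the work surface, if the arm or the gripper's body presses on something with over 40 N, if the wrist force passes 120 N, or if a joint passes its speed limit or range.

### The arm

A 6-joint arm with a two-finger parallel gripper is mounted at the origin on a cart in front of the work surface, level with it; the furniture and walls round the work are solid. World frame = base frame: x ahead of the robot, y to its left, z up, the work surface at z = 0. Lengths are in m, angles in rad, forces in N, time in s.
With the tool pointing down it reaches from about 0.4 to 0.925 m from the base axis. Payload 12.5 kg.
Tool frame: the origin (TCP) lies between the finger pads; the fingertips stand 17 mm ahead of it and the grasp point (between the pads) lies 2 mm behind it; z points along the fingers, y is the line along which they close (so a half turn about z gives the same grasp; the last joint's range is limited). The gripper opens to 95 mm and grips with 3 to 60 N. Pads are 20 mm wide; open, the fingers measure 119 mm over their backs; the gripper's body (75 mm by 180 mm) begins 59 mm behind the grasp point.
Start: joints at [1.203, 0.491, 1.559, -0, 1.092, -0.106], TCP at [0.162, 0.604, 0.232] pointing down, gripper open.
Joint ranges: [-3.1, 3.1], [-0.84, 2.19], [0.05, 2.79], [-1.13, 4.28], [0.06, 2.93], [-2.69, 2.69]. Speed limits (rad/s): [2.22, 2.22, 2.79, 3.14, 3.14, 3.14].

### API

Orientations are given as a unit quaternion [x, y, z, w].
In Python, from plant import readout, imaging, env gives the robot as it stands. The module is installed in compiled form; this text tells all that it offers.
- The arm moves only by the tool carry_out, never from a script. Its arguments are lists of equal length, an entry for each row: "linear": the shift along the tool's x, y, z in mm, a list of three; "delta_rot": the turn, a rotation vector about the tool's x, y, z in degrees, a list of three; "hand": the opening, from -1 (shut) to 1 (fully open), so that 0 is half open. In form: {"linear": [[dx, dy, dz], ...], "delta_rot": [[ax, ay, az], ...], "hand": [hand, ...]}. A call has 1 to 12 rows; each row is the pose to reach, as a shift and turn from the pose commanded when the call began, along the tool's axes at that moment; what a row does not reach only later rows make up. A row lasts 1/10 s, in which the tool goes at most 50 mm and 8.59 degrees, less where a joint would pass 70% of its speed; a pose out of reach is approached as far as the arm can. A call with a gripper value outside its range is refused whole. The fingers move at their own pace and stop on an object; "force" is the grip in N (left out, the last holds). Time passes only in rows, so rows that repeat a pose let the fingers close. It gives the time, the measured TCP pose, the force, the opening and the grip force at its end, in the units of the state.
- readout.observe(): the state, without advancing time (a new reading comes with each control period).
- imaging.capture(name): name is "scene" or "top"; returns a dict with "img" (400x640x3 uint8, red, green, blue), "z_map" (400x640 float32, m along the optical axis (not along the pixel's ray), 0 where there is no reading), "intrinsics" (3x3 intrinsics, pixels), "k1" (the pictures are not rectified: a ray, as slopes to the right and down, at radius r is drawn at 1 + k1 r^2 times it, then the intrinsics apply), "cam_to_world" (4x4, takes a point from camera to world coordinates). Camera axes: x right, y up, looking along -z (the intrinsics and any distortion apply to the point x, -y, -z); pixel columns grow to the right and rows downward; lengths in m; the calibration is good to about 2 mm. A picture is of the moment at which its call begins.
- env.hand_in(): hands the job in; it is judged then, once.
The state is a dict: "clock": time; "joint_positions": joint angles; "qd": joint speeds; "tau": joint torques, N m; "tool_pos": TCP position; "eef_rot": TCP orientation; "ft_force": force on the tool from outside, world axes, zero at the start; "moment": the same for the moment, N m; "width": finger opening in m; "grip_force": force on a finger pad.
Only numpy, scipy, OpenCV 4.12 (cv2) and the standard library are available. Lean on these libraries where they do the work, as an engineer would, in place of code of your own. Each camera call takes 0.05 s, during which the arm holds its last target. There are 200 camera calls.

## Working session

There is one attempt and no reset: what is moved stays moved. The work goes in short steps, Python scripts to look and compute and a tool call to move; the robot and the scene stay as the last step left them, time stands still between calls to the robot, and variables do not carry over. Pictures are saved under pics/ and viewed, at most 10 in all, crops included, and the job is handed in when it is done.

Besides the shell and the picture viewer there is one more tool, called after "Emit:" as name(argument=value, ...) on one line, values as JSON. carry_out: Moves the arm, as the interface text tells. Its arguments: {"type":"object","properties":{"linear":{"type":"array","items":{"type":"array","items":{"type":"number"}}},"delta_rot":{"type":"array","items":{"type":"array","items":{"type":"number"}}},"hand":{"type":"array","items":{"type":"number"}},"force":{"type":"number"}},"required":["linear","delta_rot","hand"]}

```bash
mkdir -p pics && cat > h.py <<'E'
import numpy as np, cv2
from plant import readout, imaging, env
from scipy.spatial.transform import Rotation as R
def cap(n):
    d=imaging.capture(n); np.savez(f'{n}.npz',**d); return d
def world(d,u,v,z=None):
    """pixel -> world using depth map (scalar or arrays)"""
    u=np.asarray(u);v=np.asarray(v);K=d['intrinsics'];k=float(d['k1'])
    x=(u-K[0,2])/K[0,0];y=(v-K[1,2])/K[1,1];a,b=x,y
    for _ in range(20):
        r2=a*a+b*b;a=x/(1+k*r2);b=y/(1+k*r2)
    Z=d['z_map'][v.astype(int),u.astype(int)] if z is None else z
    p=np.stack([a*Z,-b*Z,-Z*np.ones_like(a)],-1)
    T=d['cam_to_world'];return p@T[:3,:3].T+T[:3,3]
E
python3 - <<'E'
from h import *
for n in('scene','top'):
    d=cap(n);cv2.imwrite(f'pics/{n}0.png',d['img'][:,:,::-1]);print(n,d['cam_to_world'].round(3).tolist(),d['intrinsics'].tolist(),d['k1'])
print(readout.observe())
E
```

```text
scene [[0.786, 0.374, -0.492, 0.085], [-0.618, 0.479, -0.623, -0.541], [0.002, 0.794, 0.608, 0.778], [0.0, 0.0, 0.0, 1.0]] [[473.36463405248577, 0.0, 320.256234905235], [0.0, 473.36463405248577, 200.0642742494867], [0.0, 0.0, 1.0]] -0.076862099351205
top [[0.431, 0.842, -0.325, 0.263], [-0.902, 0.407, -0.144, -0.05], [0.011, 0.355, 0.935, 0.975], [0.0, 0.0, 0.0, 1.0]] [[375.3956516790819, 0.0, 322.2877232941594], [0.0, 375.3956516790819, 201.60698720279973], [0.0, 0.0, 1.0]] -0.04836205205205126
{'clock': 0.1, 'joint_positions': array([ 1.20339459e+00,  4.91472495e-01,  1.55935788e+00, -1.53308160e-05,
        1.09169336e+00, -1.05595104e-01]), 'qd': array([-3.61874116e-04, -1.79762629e-03, -4.66303611e-04, -1.86494142e-03,
        5.53145588e-04,  9.14615121e-05]), 'tau': array([ 2.33250183e-03, -6.13625622e+01, -2.58607990e+01,  6.93391054e-02,
        4.70677461e-02, -2.86940076e-05]), 'tool_pos': array([0.16167869, 0.60353663, 0.23114736]), 'eef_rot': array([ 1.30526264e-01,  9.91444743e-01, -4.54174986e-04, -1.02464646e-04]), 'ft_force': array([-0.96323616, -0.18063461,  0.47793726]), 'moment': array([ 0.0222071 , -0.01209805, -0.01112426]), 'grip_force': 0.0, 'width': 0.0952188620365997}
```

View pics/scene0.png

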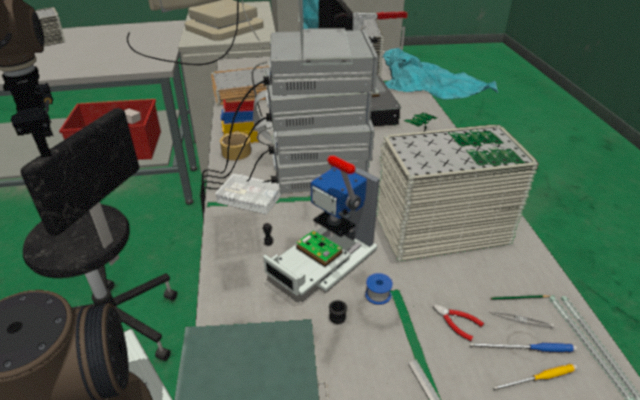

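View pics/top0.png

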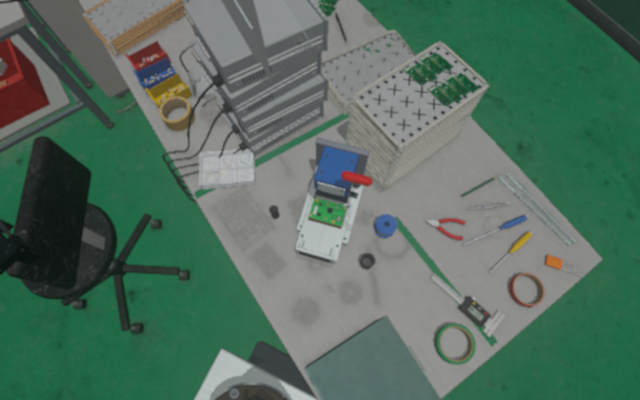

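The scene view shows the press at about (325,225): red grip (342,164), push plate around (285,275), stamp (267,234), spool (379,288) and loupe (338,311). The top view shows the grip at (357,179) and the plate at (318,255). I'll enlarge both.

```bash
python3 - <<'E'
from h import *
o=[]
for n,(u,v,w) in dict(scene=(240,145,190),top=(250,130,150)).items():
    d=np.load(n+'.npz');c=cv2.resize(d['img'][v:v+w,u:u+w,::-1],(400,400),interpolation=cv2.INTER_CUBIC)
    for i in range(0,w,20):
        p=int(i*400/w);cv2.putText(c,str(u+i),(p,8),0,.3,(0,0,255),1);cv2.putText(c,str(v+i),(0,p+4),0,.3,(0,0,255),1);cv2.line(c,(p,10),(p,14),(0,0,255),1);cv2.line(c,(22,p),(26,p),(0,0,255),1)
    o.append(c)
cv2.imwrite('pics/crop.png',np.hstack(o))
# red grip
for n in('scene','top'):
    d=np.load(n+'.npz');im=d['img'].astype(int);m=(im[...,0]>120)&(im[...,1]<60)&(im[...,2]<60)
    k,l,s,c=cv2.connectedComponentsWithStats(m.astype(np.uint8))
    for j in range(1,k):
        if s[j,4]>40:
            v,u=np.where(l==j);P=world(d,u,v);print(n,s[j],c[j].round(1),np.median(P,0).round(3))
E
```

```text
scene [130 100  25  27 100] [145.1 115.6] [ 0.725  1.694 -0.31 ]
scene [328 156  27  16 218] [341.  163.7] [0.568 0.01  0.302]
scene [449 311  34  15 118] [466.6 316.7] [ 0.703 -0.244  0.009]
scene [444 316  28  24 129] [456.8 328.5] [ 0.661 -0.253  0.01 ]
top [  2  39  21  49 185] [13.5 68.9] [ 0.702  1.718 -0.311]
top [342 172  29  13 225] [356.4 177.9] [0.57  0.015 0.304]
```

View pics/crop.png

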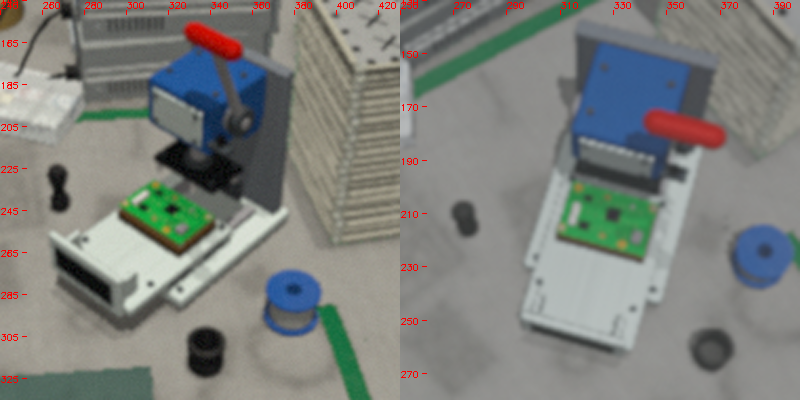

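The crops show the lever up with the grip over the head's right side. The carriage is out, with the plate's top edge at about (262..305, 235..265) in the scene crop. Next I'll fit the press frame from the depth of both views.

```bash
python3 - <<'E'
from h import *
for n,(u0,v0,w) in dict(scene=(240,145,190),top=(250,130,150)).items():
    d=np.load(n+'.npz');v,u=np.mgrid[v0:v0+w,u0:u0+w];v=v.ravel();u=u.ravel()
    P=world(d,u,v);c=d['img'][v,u].astype(int)
    blue=(c[:,2]>c[:,0]+40)&(P[:,2]>.19)&(P[:,2]<.225)
    q=P[blue];q=q[abs(q[:,2]-np.median(q[:,2]))<.006]
    print(n,'head',np.median(q[:,2]).round(4),cv2.minAreaRect(q[:,:2].astype(np.float32)*1000),len(q))
    red=(c[:,0]>120)&(c[:,1]<60)&(c[:,2]<60)&(P[:,2]>.2)
    q=P[red];print('grip pca',q.mean(0).round(4),np.linalg.svd(q-q.mean(0))[2][0].round(3) if len(q) else 0, q.min(0).round(3),q.max(0).round(3))
    g=(c[:,1]>c[:,0]+30)&(c[:,1]>c[:,2]+30)&(P[:,2]>.05)&(P[:,2]<.08)
    q=P[g];print('board',np.median(q[:,2]).round(4),cv2.minAreaRect(q[:,:2].astype(np.float32)*1000))
    pl=(P[:,2]>.079)&(P[:,2]<.089)&(P[:,0]<.5)&(c.min(1)>90)
    q=P[pl];print('plate top',len(q),q.mean(0).round(4),cv2.minAreaRect(q[:,:2].astype(np.float32)*1000))
    bp=(P[:,2]>.203)&(P[:,2]<.218)&(c.max(1)-c.min(1)<30)
    q=P[bp];print('back',len(q),cv2.minAreaRect(q[:,:2].astype(np.float32)*1000))
    for nm,a in dict(scene=dict(stamp=(267,230),spool=(379,282),loupe=(338,304)),top=dict(stamp=(274,212),spool=(385,225),loupe=(367,261)))[n].items(): print(nm,world(d,np.array(a[0]),np.array(a[1])).round(3))
E
```

```text
scene head 0.2058 ((622.209228515625, 75.93760681152344), (94.14030456542969, 85.27001190185547), 9.365737915039062) 858
grip pca [0.5667 0.0079 0.3039] [-0.533 -0.658  0.532] [ 0.085 -0.541  0.295] [0.58  0.041 0.778]
board 0.0616 ((561.3604736328125, 67.2956314086914), (57.87245178222656, 89.94103240966797), 9.952309608459473)
plate top 173 [0.4451 0.0438 0.0833] ((444.71954345703125, 47.8172721862793), (9.366908073425293, 101.20381164550781), 9.700831413269043)
back 505 ((690.5872802734375, 43.68196105957031), (182.36526489257812, 167.7625732421875), 78.11060333251953)
stamp [0.504 0.189 0.052]
spool [ 0.611 -0.078  0.031]
loupe [ 0.507 -0.066  0.026]
top head 0.207 ((623.2459106445312, 76.85589599609375), (90.78337860107422, 84.0349349975586), 9.987997055053711) 1160
grip pca [0.5708 0.0147 0.3039] [ 0.176 -0.984  0.002] [ 0.561 -0.014  0.297] [0.582 0.043 0.308]
board 0.0626 ((562.348876953125, 66.93083953857422), (56.98661422729492, 86.29593658447266), 9.372353553771973)
plate top 138 [0.4458 0.0468 0.0832] ((446.1250305175781, 47.3054084777832), (8.142777442932129, 98.85792541503906), 9.44900894165039)
back 508 ((667.3082275390625, 39.40821838378906), (131.90769958496094, 186.32168579101562), 34.94549560546875)
stamp [0.503 0.192 0.053]
spool [ 0.615 -0.083  0.002]
loupe [ 0.503 -0.078 -0.001]
```

Press frame: yaw is about 9.6° and the origin about (0.612, 0.075). The plate face is at press x of about -0.172, so the carriage is about 50 mm out. The predicted grip position matches the measured one.

Plan:
- **Carriage:** push with the tool vertical and the fingers about 20 mm apart.
- **Lever:** push with the tool tilted and the fingers straddling the rod.

First I move to a standoff.

Emit:
carry_out(linear=[[-20,-15,0],[-55,-42,0],[-92,-70,0],[-130,-98,0],[-170,-128,0],[-210,-158,0],[-248,-186,0],[-280,-210,0],[-300,-225,0],[-309,-232,0],[-309,-232,0]], delta_rot=[[0,0,-1],[0,0,-4],[0,0,-7],[0,0,-10],[0,0,-13],[0,0,-16],[0,0,-19],[0,0,-22],[0,0,-24],[0,0,-24.6],[0,0,-24.6]], hand=[-0.58,-0.58,-0.58,-0.58,-0.58,-0.58,-0.58,-0.58,-0.58,-0.58,-0.58])

```text
clock: 1.2
tool_pos: [0.4009, 0.2986, 0.2315]
eef_rot: [-0.083, 0.997, -0.0, -0.0]
ft_force: [-0.6, -0.3, -0.1]
width: 0.0202
grip_force: 0.0
```

```bash
cat >> h.py <<'E'
yaw=np.radians(9.6);O=np.array([.6119,.0746,0]);RP=R.from_euler('z',yaw).as_matrix()
def st():
    s=readout.observe();r=R.from_quat(s['eef_rot']);p=RP.T@(s['tool_pos']-O)
    print('t',round(s['clock'],2),'world',s['tool_pos'].round(4),'press',p.round(4),'q',s['joint_positions'].round(3).tolist(),'w',round(s['width'],4))
    print('tool axes in press (cols)',(RP.T@r.as_matrix()).round(3).tolist(),'F press',(RP.T@s['ft_force']).round(1))
    return s
def to(p,s):
    "press point -> shift in tool mm"
    r=R.from_quat(s['eef_rot']).as_matrix();print('->',p,(r.T@(RP@np.array(p)+O-s['tool_pos'])*1000).round(1))
E
python3 -c "
from h import *
s=st();to([-.205,0,.16],s);to([-.205,0,.062],s)"
```

```text
t 1.2 world [0.4009 0.2986 0.2315] press [-0.1707  0.256   0.2315] q [0.508, 0.314, 1.859, -0.0, 0.969, -1.228] w 0.0202
tool axes in press (cols) [[-1.0, 0.002, -0.0], [0.002, 1.0, -0.0], [0.0, -0.0, -1.0]] F press [-0.7 -0.2 -0.1]
-> [-0.205, 0, 0.16] [  33.7 -256.1   71.5]
-> [-0.205, 0, 0.062] [  33.7 -256.1  169.5]
```

Emit:
carry_out(linear=[[5,-20,0],[12,-65,0],[20,-110,0],[26,-155,0],[30,-200,10],[34,-240,40],[34,-256,80],[34,-256,120],[34,-256,150],[34,-256,168],[34,-256,170],[34,-256,170]], delta_rot=[[0,0,0],[0,0,0],[0,0,0],[0,0,0],[0,0,0],[0,0,0],[0,0,0],[0,0,0],[0,0,0],[0,0,0],[0,0,0],[0,0,0]], hand=[-0.58,-0.58,-0.58,-0.58,-0.58,-0.58,-0.58,-0.58,-0.58,-0.58,-0.58,-0.58])

```text
clock: 2.4
tool_pos: [0.4093, 0.0421, 0.0617]
eef_rot: [-0.084, 0.996, 0.0, -0.0]
ft_force: [0.2, -0.4, 0.5]
width: 0.0198
grip_force: 0.0
```

```bash
python3 -c "
from h import *
s=st();to([-.135,0,.062],s)
o=[]
for n,(u,v,w) in dict(scene=(230,145,190),top=(250,130,150)).items():
    d=cap(n);o.append(cv2.resize(d['img'][v:v+w,u:u+w,::-1],(400,400),interpolation=cv2.INTER_CUBIC))
cv2.imwrite('pics/stand.png',np.hstack(o))"
```

```text
t 2.4 world [0.4093 0.0421 0.0617] press [-0.2052  0.0017  0.0617] q [-0.058, 0.503, 2.231, 0.0, 0.409, -1.798] w 0.0198
tool axes in press (cols) [[-1.0, -0.0, -0.001], [-0.0, 1.0, 0.0], [0.001, 0.0, -1.0]] F press [ 0.1 -0.4  0.5]
-> [-0.135, 0, 0.062] [-70.2  -1.8  -0.4]
```

View pics/stand.png

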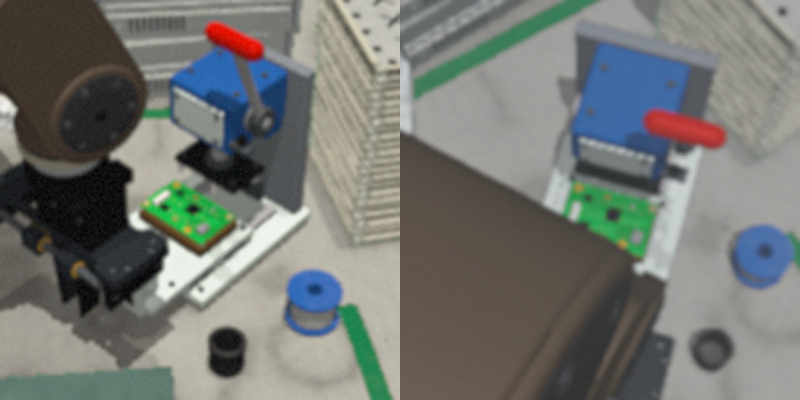

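```bash
python3 -c "
from h import *
for n,(u0,v0,w,h) in dict(scene=(200,110,140,190),top=(230,180,150,120)).items():
    d=np.load(n+'.npz');v,u=np.mgrid[v0:v0+h,u0:u0+w];P=(world(d,u.ravel(),v.ravel())-O)@RP
    for a,b in [(.1,.15),(.15,.2),(.2,.25),(.25,.3),(.3,.35),(.35,.4),(.4,.5)]:
        m=(P[:,2]>a)&(P[:,2]<b)&(P[:,0]<-.062)&(P[:,0]>-.4)
        if m.sum()>5:
            q=P[m];print(n,a,m.sum(),'xmax',np.percentile(q[:,0],98).round(3),'y',np.percentile(q[:,1],[2,98]).round(3))
"
```

```text
scene 0.1 829 xmax -0.179 y [-0.086  0.078]
scene 0.15 1782 xmax -0.177 y [-0.089  0.087]
scene 0.2 962 xmax -0.175 y [-0.05   0.013]
scene 0.25 743 xmax -0.186 y [-0.069  0.052]
scene 0.3 1622 xmax -0.178 y [-0.07   0.057]
scene 0.35 1720 xmax -0.194 y [-0.065 -0.008]
scene 0.4 3539 xmax -0.218 y [-0.058 -0.004]
top 0.1 28 xmax -0.228 y [-0.082 -0.049]
top 0.15 421 xmax -0.172 y [-0.089 -0.058]
top 0.3 167 xmax -0.174 y [-0.07  -0.048]
top 0.35 230 xmax -0.182 y [-0.066 -0.044]
top 0.4 269 xmax -0.207 y [-0.059 -0.041]
```

Arm parts reach only about 33 mm ahead of the TCP, so they stay clear of the lever during the push. I'll push now.

Emit:
carry_out(linear=[[-8,-2,0],[-16,-2,0],[-22,-2,0],[-27,-2,0],[-32,-2,0],[-38,-2,0],[-44,-2,0],[-50,-2,0],[-56,-2,0],[-61,-2,0],[-65,-2,0],[-68,-2,0]], delta_rot=[[0,0,0],[0,0,0],[0,0,0],[0,0,0],[0,0,0],[0,0,0],[0,0,0],[0,0,0],[0,0,0],[0,0,0],[0,0,0],[0,0,0]], hand=[-0.58,-0.58,-0.58,-0.58,-0.58,-0.58,-0.58,-0.58,-0.58,-0.58,-0.58,-0.58])

```text
clock: 3.7
tool_pos: [0.4771, 0.051, 0.0616]
eef_rot: [-0.084, 0.996, 0.0, 0.0]
ft_force: [-1.2, -0.3, 1.5]
width: 0.02
grip_force: 0.8
```

Emit:
carry_out(linear=[[-1,0,0],[-2,0,0],[-3,0,0],[-3,0,0]], delta_rot=[[0,0,0],[0,0,0],[0,0,0],[0,0,0]], hand=[-0.58,-0.58,-0.58,-0.58])

```text
clock: 4.1
tool_pos: [0.4795, 0.0514, 0.0616]
eef_rot: [-0.084, 0.996, 0.0, -0.0]
ft_force: [-1.7, -0.9, -0.0]
width: 0.02
grip_force: 1.1
```

```bash
python3 -c "
from h import *
s=st()"
```

```text
t 4.1 world [0.4795 0.0514 0.0616] press [-0.1344 -0.0008  0.0616] q [-0.03, 0.558, 2.063, 0.0, 0.521, -1.769] w 0.02
tool axes in press (cols) [[-1.0, 0.0, -0.0], [0.0, 1.0, 0.0], [0.0, 0.0, -1.0]] F press [-1.9 -0.6 -0. ]
```

Still about 2 N of sliding friction. I'll continue until the force jumps.

Emit:
carry_out(linear=[[-1,0,0],[-2,0,0],[-3,0,0],[-3,0,0]], delta_rot=[[0,0,0],[0,0,0],[0,0,0],[0,0,0]], hand=[-0.58,-0.58,-0.58,-0.58])

```text
clock: 4.5
tool_pos: [0.4795, 0.0515, 0.0615]
eef_rot: [-0.084, 0.996, 0.0, -0.003]
ft_force: [-16.6, -6.8, 11.6]
width: 0.0201
grip_force: 8.8
```

The carriage is home: no further motion, and the force jumped from 2 to about 17 N. Next I back off and lift, and check whether the tilted lever pose is reachable.

Emit:
carry_out(linear=[[5,0,0],[15,0,0],[35,0,0],[60,0,-20],[75,0,-60],[80,0,-110],[80,0,-160],[80,0,-210],[80,0,-250],[80,0,-280],[80,0,-290],[80,0,-290]], delta_rot=[[0,0,0],[0,0,0],[0,0,0],[0,0,0],[0,0,0],[0,0,0],[0,0,0],[0,0,0],[0,0,0],[0,0,0],[0,0,0],[0,0,0]], hand=[-0.58,-0.58,-0.58,-0.58,-0.58,-0.58,-0.58,-0.58,-0.58,-0.58,-0.58,-0.58])

```text
clock: 5.7
tool_pos: [0.4038, 0.0386, 0.352]
eef_rot: [-0.084, 0.996, -0.0, 0.001]
ft_force: [-0.0, -0.7, 0.0]
width: 0.0201
grip_force: 0.0
```

```bash
python3 -c "
from h import *
d=np.load('scene.npz');print('wrist disc',world(d,np.array(277),np.array(200)).round(3))
s=st()
D=[([.491,1.559,1.092],[.1617,.6035,.2311]),([.314,1.859,.969],[.4009,.2986,.2315]),([.503,2.231,.409],[.4093,.0421,.0617]),([.558,2.063,.521],[.4795,.0514,.0616]),(s['joint_positions'][[1,2,4]],s['tool_pos'])]
from scipy.optimize import least_squares
def f(x):
    a,L1,L2,e,h=x;o=[]
    for q,p in D:
        A=q[0];B=q[0]+q[1];r=(p[0]**2+p[1]**2-.066**2)**.5
        o+=[a+L1*np.sin(A)+L2*np.sin(B)+e*np.cos(B)-r,h+L1*np.cos(A)+L2*np.cos(B)-e*np.sin(B)-p[2]]
    return o
r=least_squares(f,[0,.4,.4,0,.2]);print(r.x.round(4),np.abs(r.fun).max())
d2=cap('top');v,u=np.mgrid[150:290,270:370];P=(world(d2,u.ravel(),v.ravel())-O)@RP
c=d2['img'][v.ravel(),u.ravel()].astype(int)
m=(P[:,2]>.08)&(P[:,2]<.089)&(P[:,0]<-.09)&(c.min(1)>90)
print(m.sum(),P[m].mean(0) if m.any() else '')
d3=cap('scene');v,u=np.mgrid[200:320,250:360];P=(world(d3,u.ravel(),v.ravel())-O)@RP
c=d3['img'][v.ravel(),u.ravel()].astype(int)
m=(P[:,2]>.08)&(P[:,2]<.089)&(P[:,0]<-.09)&(P[:,0]>-.2)&(c.min(1)>90)
print('plate top now',m.sum(),P[m].mean(0) if m.any() else '')
"
```

```text
wrist disc [ 0.402 -0.028  0.319]
t 5.7 world [0.4038 0.0386 0.352 ] press [-0.2112 -0.0008  0.352 ] q [-0.068, 0.044, 1.862, 0.0, 1.233, -1.806] w 0.0201
tool axes in press (cols) [[-1.0, -0.0, 0.002], [-0.0, 1.0, -0.0], [-0.002, -0.0, -1.0]] F press [-0.2 -0.6  0. ]
[ 0.0007  0.5856  0.4108  0.0432 -0.0572] 0.00035581689034644426
0 
plate top now 134 [-0.12012254 -0.00335028  0.08297404]
```

```bash
sed -i 's/^yaw=.*/yaw=np.radians(9.6);O=np.array([.6099,.0743,0]);RP=R.from_euler("z",yaw).as_matrix()/' h.py && python3 -c "
from h import *
from scipy.optimize import fsolve
d=.257
for al in (20,25,30,35,40,45):
  a=np.radians(al)
  for th in (68,40,20,3):
    t=np.radians(th);g=np.array([-.125*np.cos(t),.18+.125*np.sin(t)])
    c=g+.020*np.array([np.cos(a),np.sin(a)])-.008*np.array([np.sin(a),-np.cos(a)])
    W=O+RP@np.array([c[0],-.053,0]);x=(W[:2]@W[:2]-.066**2)**.5;z=c[1]
    f=lambda q:[.0007+.5856*np.sin(q[0])+.4108*np.sin(q[0]+q[1])+.0432*np.cos(q[0]+q[1])+d*np.sin(a)-x, -.0572+d+.5856*np.cos(q[0])+.4108*np.cos(q[0]+q[1])-.0432*np.sin(q[0]+q[1])-d*np.cos(a)-z]
    q,_,ok,_=fsolve(f,[.1,1.9],full_output=1)
    print(al,th,c.round(3),ok,q.round(2),'q5',(np.pi-a-q.sum()).round(2))
"
```

```text
20 68 [-0.031  0.31 ] 1 [0.25 1.77] q5 0.78
20 40 [-0.08   0.275] 1 [0.21 1.92] q5 0.66
20 20 [-0.101  0.237] 1 [0.23 2.02] q5 0.54
20 3 [-0.109  0.201] 1 [0.27 2.08] q5 0.44
25 68 [-0.032  0.312] 1 [0.22 1.82] q5 0.66
25 40 [-0.081  0.276] 1 [0.19 1.98] q5 0.54
25 20 [-0.103  0.238] 1 [0.21 2.07] q5 0.42
25 3 [-0.11   0.202] 1 [0.26 2.14] q5 0.31
30 68 [-0.034  0.313] 1 [0.2  1.88] q5 0.54
30 40 [-0.082  0.277] 1 [0.17 2.03] q5 0.42
30 20 [-0.104  0.24 ] 1 [0.19 2.13] q5 0.29
30 3 [-0.112  0.203] 1 [0.25 2.19] q5 0.18
35 68 [-0.035  0.314] 1 [0.18 1.94] q5 0.41
35 40 [-0.084  0.278] 1 [0.15 2.09] q5 0.29
35 20 [-0.106  0.241] 1 [0.18 2.19] q5 0.16
35 3 [-0.113  0.205] 1 [0.24 2.25] q5 0.04
40 68 [-0.037  0.315] 1 [0.17 2.  ] q5 0.28
40 40 [-0.086  0.279] 1 [0.14 2.15] q5 0.15
40 20 [-0.107  0.242] 1 [0.18 2.24] q5 0.02
40 3 [-0.115  0.206] 1 [0.25 2.31] q5 -0.11
45 68 [-0.038  0.316] 1 [0.16 2.06] q5 0.14
45 40 [-0.087  0.28 ] 1 [0.14 2.2 ] q5 0.01
45 20 [-0.109  0.243] 1 [0.18 2.3 ] q5 -0.13
45 3 [-0.116  0.206] 1 [0.26 2.36] q5 -0.26
```

Emit:
carry_out(linear=[[-15,-6,-6],[-50,-20,-12],[-90,-38,-18],[-125,-50,-18],[-155,-52,-18],[-180,-52,-18],[-184,-52,-18],[-184,-52,-18]], delta_rot=[[0,-3,0],[0,-9,0],[0,-15,0],[0,-21,0],[0,-25,0],[0,-25,0],[0,-25,0],[0,-25,0]], hand=[-0.58,-0.58,-0.58,-0.58,-0.58,-0.58,-0.58,-0.58])

```text
clock: 6.6
tool_pos: [0.5937, 0.0181, 0.3675]
eef_rot: [-0.082, 0.973, 0.018, 0.214]
ft_force: [0.3, -0.1, -0.4]
width: 0.0196
grip_force: 0.0
```

```bash
python3 -c "
from h import *
s=st();to([-.024,-.053,.315],s)
o=[]
for n,(u,v,w) in dict(scene=(270,90,130),top=(290,120,120)).items():
    d=cap(n);o.append(cv2.resize(d['img'][v:v+w,u:u+w,::-1],(400,400),interpolation=cv2.INTER_CUBIC))
cv2.imwrite('pics/lev.png',np.hstack(o))"
```

```text
t 6.6 world [0.5937 0.0181 0.3675] press [-0.0254 -0.0527  0.3675] q [-0.135, 0.187, 1.715, 0.172, 0.832, -1.963] w 0.0196
tool axes in press (cols) [[-0.908, -0.0, 0.42], [0.0, 1.0, 0.001], [-0.42, 0.001, -0.908]] F press [ 0.3 -0.1 -0.4]
-> [-0.024, -0.053, 0.315] [20.8 -0.4 48.2]
```

View pics/lev.png

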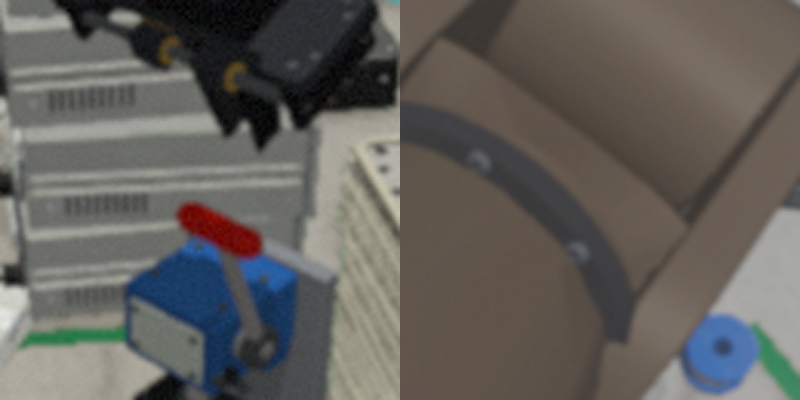

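The two fingers hang above and behind the red grip and straddle the rod. I'll descend behind it.

Emit:
carry_out(linear=[[5,0,12],[11,0,26],[17,0,40],[21,0,48],[21,0,48]], delta_rot=[[0,0,0],[0,0,0],[0,0,0],[0,0,0],[0,0,0]], hand=[-0.58,-0.58,-0.58,-0.58,-0.58])

```text
clock: 7.2
tool_pos: [0.5943, 0.0182, 0.3163]
eef_rot: [-0.082, 0.973, 0.018, 0.215]
ft_force: [0.5, 0.6, -0.4]
width: 0.0197
grip_force: 0.0
```

```bash
python3 -c "
from h import *
s=st()
a=np.radians(25)
for th in list(range(68,2,-4))+[4,2,0]:
    t=np.radians(th);g=np.array([-.125*np.cos(t),.18+.125*np.sin(t)])
    c=g+.020*np.array([np.cos(a),np.sin(a)])-.008*np.array([np.sin(a),-np.cos(a)])
    print(th,end=' ');to([c[0],-.053,c[1]],s)
d=cap('scene');u,v,w=270,90,130;cv2.imwrite('pics/lev2.png',cv2.resize(d['img'][v:v+w,u:u+w,::-1],(400,400),interpolation=cv2.INTER_CUBIC))
"
```

```text
t 7.2 world [0.5943 0.0182 0.3163] press [-0.0248 -0.0527  0.3163] q [-0.135, 0.231, 1.798, 0.195, 0.705, -1.996] w 0.0197
tool axes in press (cols) [[-0.907, -0.0, 0.421], [0.0, 1.0, 0.001], [-0.421, 0.001, -0.907]] F press [ 0.6  0.5 -0.4]
68 -> [np.float64(-0.032080614530181586), -0.053, np.float64(0.3116008093519556)] [ 8.6 -0.3  1.2]
64 -> [np.float64(-0.04005118370182728), -0.053, np.float64(0.3080520833185031)] [17.3 -0.3  1.1]
60 -> [np.float64(-0.047754790353192605), -0.053, np.float64(0.30395600300416203)] [26.  -0.3  1.5]
56 -> [np.float64(-0.05515390328703594), -0.053, np.float64(0.2993325241004874)] [34.7 -0.3  2.6]
52 -> [np.float64(-0.06221247476889988), -0.053, np.float64(0.29420417173194746)] [43.3 -0.3  4.3]
48 -> [np.float64(-0.06889611614804987), -0.053, np.float64(0.2885959307157815)] [51.7 -0.3  6.6]
44 -> [np.float64(-0.075172265395524), -0.053, np.float64(0.28253512383848184)] [59.9 -0.3  9.4]
40 -> [np.float64(-0.08101034574306486), -0.053, np.float64(0.2760512787419246)] [68.  -0.4 12.8]
36 -> [np.float64(-0.08638191465006102), -0.053, np.float64(0.269175984
[... 428 characters left out ...]
 [np.float64(-0.10541250234548245), -0.053, np.float64(0.23015749700823207)] [109.4  -0.4  44.2]
12 -> [np.float64(-0.1075232404449183), -0.053, np.float64(0.2216917888833271)] [114.9  -0.4  51. ]
8 -> [np.float64(-0.10903829894588889), -0.053, np.float64(0.21309946515111536)] [119.9  -0.4  58.1]
4 -> [np.float64(-0.10995029663567062), -0.053, np.float64(0.20442238674912283)] [124.4  -0.4  65.6]
4 -> [np.float64(-0.10995029663567062), -0.053, np.float64(0.20442238674912283)] [124.4  -0.4  65.6]
2 -> [np.float64(-0.11017864373057958), -0.053, np.float64(0.2000652646189198)] [126.4  -0.4  69.5]
0 -> [np.float64(-0.11025479035319259), -0.053, np.float64(0.19570282753110718)] [128.3  -0.4  73.4]
```

View pics/lev2.png

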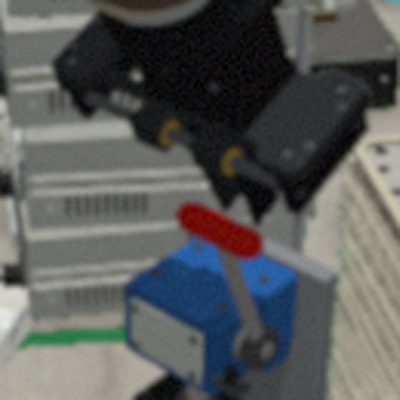

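The fingertips are behind the grip with no contact yet. I'll push along the arc, first part.

Emit:
carry_out(linear=[[3,0,0],[6,0,0],[9,0,1],[13,0,1],[17,0,1],[21,0,1],[25,0,1],[29,0,2],[33,0,2],[37,0,3],[41,0,4],[44,0,4]], delta_rot=[[0,0,0],[0,0,0],[0,0,0],[0,0,0],[0,0,0],[0,0,0],[0,0,0],[0,0,0],[0,0,0],[0,0,0],[0,0,0],[0,0,0]], hand=[-0.58,-0.58,-0.58,-0.58,-0.58,-0.58,-0.58,-0.58,-0.58,-0.58,-0.58,-0.58])

```text
clock: 8.45
tool_pos: [0.5572, 0.0118, 0.2946]
eef_rot: [-0.082, 0.973, 0.018, 0.216]
ft_force: [4.2, 0.5, -0.9]
width: 0.0201
grip_force: 1.6
```

```bash
python3 -c "
from h import *
s=st()
d=cap('scene');im=d['img'].astype(int);m=(im[...,0]>120)&(im[...,1]<60)&(im[...,2]<60);m[:,:270]=0;m[:,400:]=0
v,u=np.where(m);P=(world(d,u,v)-O)@RP;P=P[(P[:,2]>.1)&(P[:,2]<.4)];print(len(P),np.median(P,0).round(3))"
```

```text
t 8.45 world [0.5572 0.0118 0.2946] press [-0.0624 -0.0528  0.2946] q [-0.16, 0.197, 1.909, 0.232, 0.633, -2.058] w 0.0201
tool axes in press (cols) [[-0.906, 0.0, 0.422], [0.0, 1.0, 0.0], [-0.422, 0.0, -0.906]] F press [ 4.3 -0.2 -0.9]
88 [-0.078 -0.041  0.286]
```

Emit:
carry_out(linear=[[5,0,1],[9,0,3],[13,0,4],[17,0,5],[21,0,7],[25,0,9],[29,0,11],[33,0,13],[37,0,15],[41,0,17],[45,0,20],[48,0,22]], delta_rot=[[0,0,0],[0,0,0],[0,0,0],[0,0,0],[0,0,0],[0,0,0],[0,0,0],[0,0,0],[0,0,0],[0,0,0],[0,0,0],[0,0,0]], hand=[-0.58,-0.58,-0.58,-0.58,-0.58,-0.58,-0.58,-0.58,-0.58,-0.58,-0.58,-0.58])

```text
clock: 9.7
tool_pos: [0.5234, 0.0061, 0.2543]
eef_rot: [-0.082, 0.973, 0.018, 0.215]
ft_force: [1.9, -0.5, 1.1]
width: 0.0196
grip_force: 1.1
```

```bash
python3 -c "
from h import *
s=st()
d=cap('scene');im=d['img'].astype(int);m=(im[...,0]>120)&(im[...,1]<60)&(im[...,2]<60);m[:,:240]=0;m[:,400:]=0
v,u=np.where(m);P=(world(d,u,v)-O)@RP;P=P[(P[:,2]>.1)&(P[:,2]<.4)];print(len(P),np.median(P,0).round(3))"
```

```text
t 9.7 world [0.5234 0.0061 0.2543] press [-0.0967 -0.0528  0.2543] q [-0.187, 0.197, 2.037, 0.302, 0.516, -2.159] w 0.0196
tool axes in press (cols) [[-0.907, -0.0, 0.422], [0.0, 1.0, 0.0], [-0.422, 0.0, -0.907]] F press [ 1.8 -0.8  1.1]
107 [-0.114 -0.044  0.244]
```

Emit:
carry_out(linear=[[4,0,3],[7,0,6],[10,0,9],[14,0,12],[17,0,15],[20,0,18],[23,0,22],[26,0,25],[29,0,29],[32,0,33],[34,0,37],[36,0,40]], delta_rot=[[0,0,0],[0,0,0],[0,0,0],[0,0,0],[0,0,0],[0,0,0],[0,0,0],[0,0,0],[0,0,0],[0,0,0],[0,0,0],[0,0,0]], hand=[-0.58,-0.58,-0.58,-0.58,-0.58,-0.58,-0.58,-0.58,-0.58,-0.58,-0.58,-0.58])

```text
clock: 10.95
tool_pos: [0.5114, 0.0027, 0.2057]
eef_rot: [-0.081, 0.972, 0.017, 0.22]
ft_force: [9.1, 3.3, 20.7]
width: 0.0201
grip_force: 9.4
```

Emit:
carry_out(linear=[[1,0,2],[2,0,4],[3,0,6],[4,0,8],[4,0,8]], delta_rot=[[0,0,0],[0,0,0],[0,0,0],[0,0,0],[0,0,0]], hand=[-0.58,-0.58,-0.58,-0.58,-0.58])

```text
clock: 11.45
tool_pos: [0.5144, 0.0018, 0.1996]
eef_rot: [-0.081, 0.971, 0.015, 0.224]
ft_force: [18.2, 3.6, 25.4]
width: 0.02
grip_force: 14.6
```

```bash
python3 -c "
from h import *
s=st()
d=cap('scene');im=d['img'].astype(int);m=(im[...,0]>120)&(im[...,1]<60)&(im[...,2]<60);m[:,:240]=0;m[:,400:]=0
v,u=np.where(m);P=(world(d,u,v)-O)@RP;P=P[(P[:,2]>.1)&(P[:,2]<.4)];print(len(P),np.median(P,0).round(3))"
```

```text
t 11.45 world [0.5144 0.0018 0.1996] press [-0.1062 -0.0555  0.1996] q [-0.2, 0.268, 2.139, 0.468, 0.34, -2.349] w 0.02
tool axes in press (cols) [[-0.899, 0.003, 0.438], [-0.0, 1.0, -0.008], [-0.438, -0.007, -0.899]] F press [18.6  0.5 25.4]
124 [-0.125 -0.044  0.197]
```

The grip is level with 30 N against the stop. I'll release square off the contact, then lift away.

Emit:
carry_out(linear=[[-3,0,0],[-6,0,0],[-10,0,0],[-16,0,0],[-20,0,-8],[-30,0,-30],[-45,0,-65],[-60,0,-105],[-75,0,-140],[-80,0,-150],[-80,0,-150]], delta_rot=[[0,0,0],[0,0,0],[0,0,0],[0,0,0],[0,0,0],[0,0,0],[0,0,0],[0,0,0],[0,0,0],[0,0,0],[0,0,0]], hand=[-0.58,-0.58,-0.58,-0.58,-0.58,-0.58,-0.58,-0.58,-0.58,-0.58,-0.58])

```text
clock: 12.6
tool_pos: [0.517, 0.005, 0.3656]
eef_rot: [-0.082, 0.973, 0.018, 0.217]
ft_force: [-0.3, 0.6, -0.6]
width: 0.0202
grip_force: 0.0
```

```bash
python3 -c "
from h import *
s=st()
d=cap('scene');im=d['img'].astype(int);m=(im[...,0]>120)&(im[...,1]<60)&(im[...,2]<60);m[:,:240]=0;m[:,400:]=0
v,u=np.where(m);P=(world(d,u,v)-O)@RP;P=P[(P[:,2]>.1)&(P[:,2]<.4)];print(len(P),np.median(P,0).round(3))
v,u=np.mgrid[200:320,240:360];P=(world(d,u.ravel(),v.ravel())-O)@RP
c=d['img'][v.ravel(),u.ravel()].astype(int)
m=(P[:,2]>.08)&(P[:,2]<.089)&(P[:,0]<-.09)&(P[:,0]>-.2)&(c.min(1)>90)
print('plate top now',m.sum(),P[m].mean(0).round(4))
u,v,w=230,120,200;cv2.imwrite('pics/end.png',cv2.resize(d['img'][v:v+w,u:u+w,::-1],(560,560),interpolation=cv2.INTER_CUBIC))"
```

```text
t 12.6 world [0.517  0.005  0.3656] press [-0.1032 -0.0528  0.3656] q [-0.193, 0.061, 1.872, 0.208, 0.805, -2.045] w 0.0202
tool axes in press (cols) [[-0.905, 0.0, 0.425], [-0.0, 1.0, -0.001], [-0.425, -0.001, -0.905]] F press [-0.2  0.7 -0.6]
193 [-0.129 -0.062  0.194]
plate top now 131 [-0.1179 -0.0038  0.0828]
```

View pics/end.png

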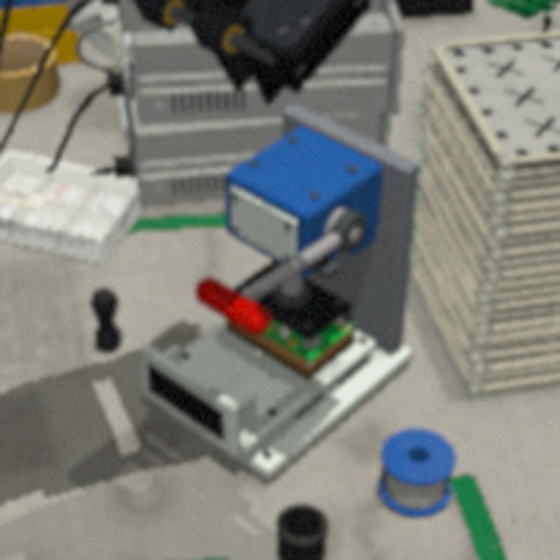

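The picture shows the lever resting down (grip at about 235,305 in the crop) with the presser on the board. The plate face is at press x -0.122, which is home, and the stamp, spool and loupe are standing as before. Handing in.

```bash
python3 -c "
from plant import env
print(env.hand_in())"
```

```text
the job is handed in; nothing more can be done
None
```

The job is handed in: the carriage was pushed fully home first, then the lever went over centre and stayed down on its stop, with the board untouched and the stamp, spool and loupe left standing where they were.

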